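# Shut and bolt the ink box

## Task

Push the lid of the wooden ink box all the way shut. Then lock it: hold the long spring catch bar on its front deck down with one fingertip while the other fingertip pushes the upright tab of the bolt beside it fully home into the keeper on the lid, and let go so that the catch springs up and locks it. Only press and push, gently: grasp nothing, do not lift the lid, and leave the things around where they are.

Things in the scene. Friction and masses are not known exactly. Their poses are not given: they have to be found in the camera images.
- box: Wooden box 250 (x) x 270 (y) x 85 mm high, fixed. Origin: centre of its underside; x axis from its front (robot's side) to its back, y to its left, z up. The front 103 mm of its top (x = -125 to -22 mm) is a fixed deck at z = 85 mm with a steel lock on a 4 mm plate (y = -50 to 50 mm): catch bar along y = 28 mm, bolt along y = -28 mm, strap over the bolt at x = -34 to -26 mm. The rest is the lid.
- lid (a joint): Lid hinge on the box's back top edge (x = 123, z = 75 mm of the box): 0 = shut, positive = open (rad). Starts ajar, stays where left; 1 to 6 N down near its front edge shuts it. Lid 144 (x) x 270 (y) x 10 mm, top at z = 85 mm when shut. It carries a steel staple, the keeper, 23 mm high above its top, 31 mm wide, at x = -6 to 8 mm, y = -44 to -12 mm of the box.
- lid_press (a point): Point on the lid's upper face near its free front edge, 115 mm from the hinge line and clear of the keeper (box x = 8 mm, y = 45 mm when shut): a place to push down on.
- bolt (a joint): Travel of the steel bolt along the box's +x (m): 0 = drawn back (start), 0.036 = fully home, its tip under the keeper. About 3 N moves it; it stays where left. Three lugs on its side towards the catch meet the catch's tooth, so that it moves only while the catch is held down.
- bolt_tab (a point): Centre of the top edge of the bolt's upright flat tab, at z = 137 mm of the box (x = -75 mm at the start). Tab 24 mm wide (box y), 8 mm thick (box x), from z = 99 to 137 mm; push its face towards the box's front (4 mm from this point) in box +x. On that side the bolt's rod and lugs run on for 28 mm, no higher than z = 103 mm, so a fingertip at z = 109 mm clears them.
- catch (a joint): How far the catch bar is pressed down (m): 0 = up, 0.008 = at its stop. Springs up by itself; about 2.5 N starts it, 6.5 N holds it at its stop. Pressed less than 0.006 its tooth blocks the bolt's lugs, so it must stay down all through the slide. With the bolt fully home it springs up behind the last lug.
- catch_top (a point): Centre of the upper face of the catch bar: flat steel bar 88 mm long (box x), 22 mm wide (box y), 4 mm thick, top at z = 117 mm of the box when up, 109 mm when down. Parallel to the bolt, its centre line 56 mm to the left (+y) of the tab's. May be pressed anywhere along it, also with a fingertip sliding along it.
- rubber: Blue and white eraser, 23 x 60 x 13 mm, lying on the left end of the box's deck (about y = 105 mm of the box). Origin: centre of its underside. Leave alone.
- ink_round: Round ink bottle, 43 mm wide, 60 mm high, standing to the right of the box. Origin: centre of its underside. Leave alone.
- ink_square: Square ink bottle, 44 mm wide, 57 mm high, standing to the right of the box. Origin: centre of its underside. Leave alone.
- glue: Glue stick, 26 mm thick, 89 mm high, standing upright to the left of the box. Origin: centre of its underside. Leave alone.
- tube: Paint tube, 36 x 105 x 23 mm, lying to the left of the box. Origin: centre of its underside. Leave alone.

How it is judged:
On the way, in this order (a step that is already met when the one before it is completed fails the run):
1. the lid is pushed shut (value of joint lid below 0.03 rad), for 0.2 s.
2. the bolt is under way with the catch held down by a finger (value of joint bolt above 0.014 m and value of joint catch above 0.005 m and contact force between the fingers and catch above 0.5 N), for 0.05 s.
3. the bolt is home (value of joint bolt above 0.033 m), for 0.1 s.
At the end, for the whole second after the job is handed in: Lid shut (within 0.03 rad), bolt home (at least 33 of its 36 mm), catch sprung up again (within 1.5 mm) and everything at rest (value of joint lid below 0.03 rad and value of joint bolt above 0.033 m and value of joint catch below 0.0015 m and velocity of joint bolt below 0.005 m/s); the robot touches nothing.
It fails at once if the lid is lifted further open (value of joint lid above 0.68 rad).
It fails at once if the bolt is gripped or forced (over 40 N) (contact force between the fingers and bolt above 40 N).
It fails at once if the catch is forced (over 60 N) (contact force between the fingers and catch above 60 N).
It fails at once if a bystander is knocked, moved or lifted (over 25 mm) (distance of any of rubber, ink_round, ink_square, glue, tube from where it was at the start of the episode above 0.025 m).
It also fails if it takes over 48 s, if anything falls off the work surface, if the arm or the gripper's body presses on something with over 40 N, if the wrist force passes 120 N, or if a joint passes its speed limit or range.

## Robot

A 6-joint arm with a two-finger parallel gripper is mounted at the origin on a cart in front of the work surface, level with it; the furniture and walls round the work are solid. World frame = base frame: x ahead of the robot, y to its left, z up, the work surface at z = 0. Lengths are in m, angles in rad, forces in N, time in s.
With the tool pointing down it reaches from about 0.25 to 0.725 m from the base axis. Payload 9.7 kg.
Tool frame: the origin (TCP) lies at the very end of the fingers, on their centre line; the grasp point (between the pads) lies 19 mm behind it; z points along the fingers, y is the line along which they close (so a half turn about z gives the same grasp; the last joint's range is limited). The gripper opens to 85 mm and grips with 20 to 120 N. Pads are 22 mm wide; open, the fingers measure 114 mm over their backs; the gripper's body (76 mm by 85 mm) begins 54 mm behind the grasp point. The pads swing forward as they close: fully open they stand 13 mm farther back than shut.
Start: joints at [-1.182, 0.087, 0.176, 1.66, 0, 1.571], TCP at [0.208, -0.509, 0.231] pointing down, gripper open.
Joint ranges: [-3.13, 3.13], [-0.85, 1.81], [-1.15, 1.24], [-2.2, 2.28], [-1.44, 1.52], [-3.14, 3.14]. Speed limits (rad/s): [2.22, 2.22, 2.57, 3.14, 3.14, 3.14].

## Interface

Orientations are given as a rotation vector (axis times angle).
In Python, from rig import read_state, camera, calibration, sign_off gives the robot as it stands. The module is installed in compiled form; this text tells all that it offers.
- The arm moves only by the shell command python3 -m crank 'ROWS' [OPENING]. ROWS is a JSON object of lists of equal length, an entry for each row: "delta_pos": the shift along the world's x, y, z as a fraction of full scale, a list of three; "turn": the turn, a rotation vector about the world's x, y, z as a fraction of full scale, a list of three. In form: {"delta_pos": [[dx, dy, dz], ...], "turn": [[ax, ay, az], ...]}. A call has 1 to 20 rows; each row shifts and turns the commanded pose from where the row before left it; what a row does not reach is not made up. Full scale, the value 1, is 20 mm for a shift and 45 degrees for a turn. A row lasts 1/8 s, in which the tool goes at most 62.5 mm and 10.7 degrees, less where a joint would pass 70% of its speed; a pose out of reach is approached as far as the arm can. A call with a number of a shift or a turn outside -1 to 1 is refused whole. A call with a gripper value outside its range is refused whole. OPENING is the opening, from -1 (shut) to 1 (fully open), set as the call begins (- or left out, the last holds). The fingers move at their own pace and stop on an object; the grip force is fixed at half the most. Time passes only in rows, so rows that do not move let the fingers close. It gives the time, the measured TCP pose, the force, the opening and the grip force at its end, in the units of the state.
- read_state(): the state, without advancing time (a new reading comes with each control period).
- camera(name): name is "scene" or "top" or "wrist"; returns (picture, depth): 480x640x3 uint8, blue, green, red; 480x640 float32, m along the optical axis (not along the pixel's ray), 0 where there is no reading.
- calibration(name): a dict with "fx", "fy", "cx", "cy" (pixels), "extrinsics" (4x4, takes a point from world to camera coordinates); the wrist camera has in their place "mount" (4x4, takes a point from camera to tool coordinates, whose origin is the TCP and whose axes are the flange's). Camera axes: x right, y down, z forward; pixel columns grow to the right and rows downward; lengths in m; the calibration is good to about 2 mm. A picture is of the moment at which its call begins: read the wrist's pose just before it. calibration takes no time and is no camera call.
- sign_off(): hands the job in; it is judged then, once.
The state is a dict: "t": time; "qpos": joint angles; "joint_vel": joint speeds; "effort": joint torques, N m; "position": TCP position; "eef_rot": TCP orientation; "force": force on the tool from outside, world axes, zero at the start; "moment": the same for the moment, N m; "opening": finger opening in m; "grip_force": force on a finger pad.
Only numpy, scipy, OpenCV 4.12 (cv2) and the standard library are available. Lean on these libraries where they do the work, as an engineer would, in place of code of your own. Each camera call takes 0.05 s, during which the arm holds its last target. There are 200 camera calls.

## Working session

There is one attempt and no reset: what is moved stays moved. The work goes in short steps, Python scripts to look and compute and a shell command to move; the robot and the scene stay as the last step left them, time stands still between calls to the robot, and variables do not carry over. Pictures are saved under pics/ and viewed, at most 10 in all, crops included, and the job is handed in when it is done.

```bash
mkdir -p pics; cat > h.py <<'E'
import numpy as np,cv2
from rig import *
def shot(n,f):
    im,d=camera(n); cv2.imwrite(f'pics/{f}.png',im); np.savez(f'pics/{f}.npz',im=im,d=d); return im,d
def pts(n,d,T=None):
    c=calibration(n); v,u=np.mgrid[:480,:640]
    p=np.stack([(u-c['cx'])/c['fx']*d,(v-c['cy'])/c['fy']*d,d,np.ones_like(d)],-1)
    M=np.linalg.inv(c['extrinsics']) if T is None else T
    return (p@M.T)[...,:3]
E
python3 - <<'E'
from h import *
print(read_state())
shot('top','top');shot('scene','scene')
E
```

```text
{'t': 0.0, 'qpos': array([-1.18198621e+00,  8.74364658e-02,  1.75115536e-01,  1.65979270e+00,
        1.31058272e-05,  1.57078566e+00]), 'joint_vel': array([ 0.00119107, -0.0008309 ,  0.00077295,  0.00031334, -0.00081551,
       -0.0016562 ]), 'effort': array([ 4.56375501e-04, -5.20387959e+01,  4.64805114e+01,  1.62145577e-02,
        9.78363255e-05,  8.62421473e-06]), 'position': array([ 0.20841283, -0.50873021,  0.2305865 ]), 'eef_rot': array([-3.08113989e+00, -6.06668017e-01,  3.79369455e-04]), 'force': array([ 0.27653343,  0.46295222, -0.4246289 ]), 'moment': array([-0.00354005,  0.00466449, -0.01074047]), 'grip_force': 0.0, 'opening': 0.08537315951685852}
```

View pics/top.png

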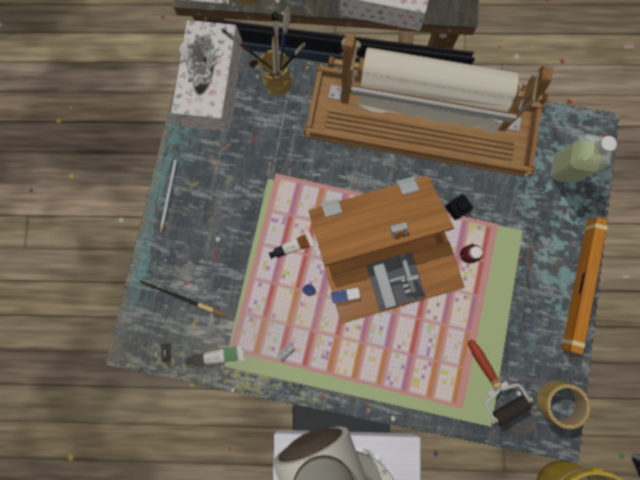

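View pics/scene.png

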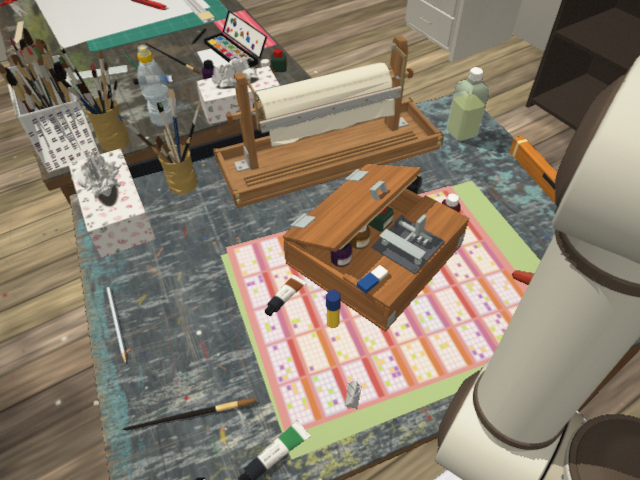

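The top view shows the box with its deck corners near (341,321) and (465,290). The plate is at about (396,282) and the lid is ajar above it. The bottles are on the right at (470,253) and (459,207), and the glue is at (309,290). Next I'll measure the deck by depth.

```bash
python3 - <<'E'
from h import *
z=np.load('pics/top.npz');P=pts('top',z['d'])
H=P[...,2]
sub=np.zeros((480,640),bool);sub[225:335,310:480]=1
m=(sub&(abs(H-.085)<.007)).astype(np.uint8)
n,l,s,c=cv2.connectedComponentsWithStats(m);print(s[1:][s[1:,4]>50])
v=P[(l>0)&np.isin(l,[i for i in range(1,n) if s[i,4]>200])][:,:2].astype(np.float32)
r=cv2.minAreaRect(v*1000);print(r,cv2.boxPoints(r))
for name,(u,w) in dict(catch=(389,290),tab=(404,282),tab2=(408,278),eraser=(345,296),L1=(330,262),L2=(443,236),h1=(312,212),h2=(425,180),keeper=(400,228),ink=(470,253),ink2=(459,207)).items(): print(name,P[w,u].round(4))
k=sub&(H>.095)
cv2.imwrite('pics/crop.png',cv2.resize(np.hstack([z['im'][240:320,330:470],cv2.applyColorMap(np.clip((H[240:320,330:470]-.07)*255/.08,0,255).astype(np.uint8),2)]),None,fx=2.8,fy=5,interpolation=0)) if 0 else cv2.imwrite('pics/crop.png',np.vstack([cv2.resize(z['im'][240:315,340:470],None,fx=4,fy=4),cv2.resize(cv2.applyColorMap(np.clip((H[240:315,340:470]-.07)*255/.08,0,255).astype(np.uint8),2),None,fx=4,fy=4,interpolation=0)]))
E
```

```text
[[ 326  241  139   83 5108]]
((483.6807556152344, -95.26901245117188), (106.55572509765625, 269.83966064453125), 16.978755950927734) [[ 393.3262     18.212032]
 [ 472.124    -239.86615 ]
 [ 574.0353   -208.75006 ]
 [ 495.23752    49.328125]]
catch [ 0.4631 -0.0793  0.1179]
tab [ 0.4809 -0.1137  0.09  ]
tab2 [ 0.487  -0.1146  0.1368]
eraser [0.4497 0.0088 0.0992]
L1 [0.5156 0.0404 0.1443]
L2 [ 0.5804 -0.1988  0.0776]
h1 [0.626  0.0809 0.0913]
h2 [ 0.6992 -0.1596  0.0899]
keeper [ 0.5828 -0.0954  0.1632]
ink [ 0.5468 -0.2602  0.0599]
ink2 [ 0.6481 -0.2395  0.057 ]
```

View pics/crop.png

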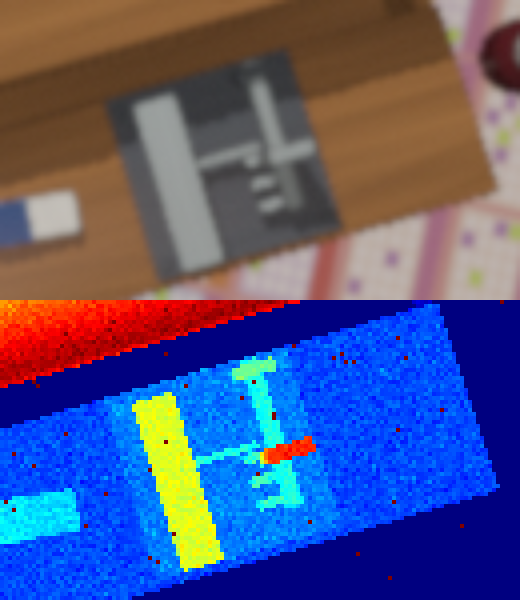

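```bash
cat >> h.py <<'E'
yaw=np.radians(16.98);X=np.array([np.cos(yaw),np.sin(yaw)]);Y=np.array([-X[1],X[0]]);O=np.array([.5523,-.0743])
def b2w(x,y): return O+x*X+y*Y
def w2b(p): return np.array([(p[...,:2]-O)@X,(p[...,:2]-O)@Y])
def where():
    s=read_state();print('t',s['t'],'pos',s['position'].round(4),'box mm',(w2b(s['position'])*1e3).round(1),'F',s['force'].round(1),'op',round(s['opening'],4),'grip',s['grip_force'])
    from scipy.spatial.transform import Rotation as R
    M=R.from_rotvec(s['eef_rot']).as_matrix();print('tool y',np.degrees(np.arctan2(M[1,1],M[0,1])),'tool z',M[:,2].round(3));return s,M
E
python3 - <<'E'
from h import *
z=np.load('pics/top.npz');P=pts('top',z['d']);H=P[...,2];bx,by=w2b(P)
for n,m in dict(catch=(abs(H-.117)<.006)&(bx<-.02)&(bx>-.13)&(abs(by-.028)<.02),tab=(abs(H-.137)<.006)&(abs(bx+.075)<.02)&(abs(by+.028)<.025)).items():
    q=np.float32(np.c_[bx[m],by[m]]*1e3);print(n,m.sum(),q.mean(0),cv2.minAreaRect(q),H[m].mean())
m=(bx>-.03)&(bx<.12)&(by>.03)&(by<.12)&(H>.09);print(np.polyfit(bx[m],H[m],1),H[m].max(),bx[m].min())
s,M=where();t=b2w(.0,.073);print(t,((t-s['position'][:2])/.02))
E
```

```text
catch 474 [-74.112656  28.024998] ((-73.90374755859375, 27.91559600830078), (87.96463012695312, 21.848312377929688), 0.15023590624332428) 0.11768785887828218
tab 49 [-74.81689 -27.76888] ((-74.7838134765625, -28.053382873535156), (23.004880905151367, 7.555538654327393), 89.95185852050781) 0.13697834794154612
[-0.44509171  0.144258  ] 0.15024463871630478 -0.02994112114754838
t 0.1 pos [ 0.2084 -0.5088  0.2307] box mm [-455.8 -315.1] F [0.3 0.4 0.4] op 0.0857 grip 0.0
tool y -67.72371664980426 tool z [-0.     0.001 -1.   ]
[ 0.53098124 -0.00448231] [16.128712   25.21403639]
```

```bash
python3 -m crank '{"delta_pos":[[0.63,0.97,0],[0.63,0.97,0],[0.63,0.97,0],[0.63,0.97,0],[0.63,0.97,0],[0.63,0.97,0],[0.63,0.97,0],[0.63,0.97,0],[0.63,0.97,0],[0.63,0.97,0],[0.63,0.97,0],[0.63,0.97,0],[0.63,0.97,0]],"turn":[[0,0,-0.118],[0,0,0],[0,0,0],[0,0,0],[0,0,0],[0,0,0],[0,0,0],[0,0,0],[0,0,0],[0,0,0],[0,0,0],[0,0,0],[0,0,0]]}' -0.02
python3 -m crank '{"delta_pos":[[0.63,0.97,0],[0.63,0.97,0],[0.63,0.97,0],[0.63,0.97,0],[0.63,0.97,0],[0.63,0.97,0],[0.63,0.97,0],[0.63,0.97,0],[0.63,0.97,0],[0.63,0.97,0],[0.63,0.97,0],[0.63,0.97,0],[0.63,0.97,0],[0,0,0]],"turn":[[0,0,0],[0,0,0],[0,0,0],[0,0,0],[0,0,0],[0,0,0],[0,0,0],[0,0,0],[0,0,0],[0,0,0],[0,0,0],[0,0,0],[0,0,0],[0,0,0]]}'
python3 - <<'E'
from h import *
s,M=where();shot('wrist','w1')
E
```

```text
t: 1.72
position: [0.3726, -0.2554, 0.2313]
eef_rot: [3.107, 0.468, 0.0]
force: [1.0, 0.3, -0.7]
opening: 0.0422
grip_force: 0.0
t: 3.48
position: [0.5365, -0.003, 0.2309]
eef_rot: [-3.106, -0.468, 0.001]
force: [-0.2, -0.4, -0.6]
opening: 0.0417
grip_force: 0.0
t 3.475 pos [ 0.5365 -0.003   0.2309] box mm [ 5.7 72.8] F [-0.2 -0.4 -0.6] op 0.0417 grip 0.0
tool y -72.86317542419847 tool z [-0.001  0.    -1.   ]
```

View pics/w1.png

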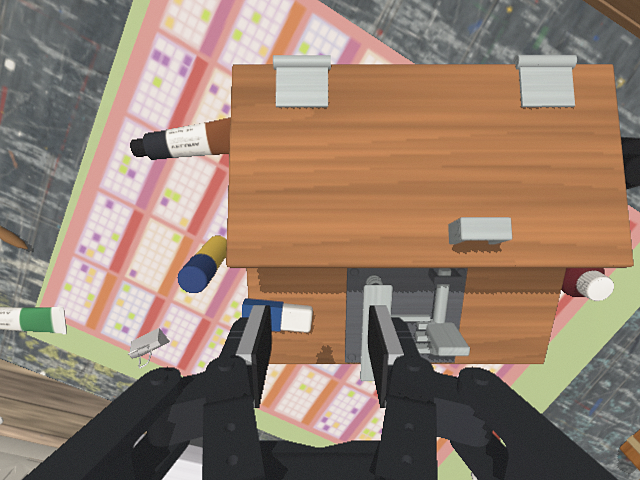

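The wrist view is aligned with the box. The fingertips are at about (262,310) and (378,310), the keeper is at (480,230), and the lid edge runs along row 266. I'll measure the fingertips in the tool frame while planning the press.

```bash
python3 - <<'E'
from h import *
z=np.load('pics/w1.npz');P=pts('wrist',z['d'],np.array(calibration('wrist')['mount']))
k=(P[...,2]>-.045)&(P[...,2]<.03)&(abs(P[...,0])<.06)
for sgn in(1,-1):
    for a in range(-40,16,6):
        m=k&(P[...,1]*sgn>0)&(P[...,2]*1e3>=a)&(P[...,2]*1e3<a+6)
        if m.sum()>5:print(sgn,a,m.sum(),np.percentile(P[m][:,:2]*1e3,[2,98],axis=0).round(1).tolist())
E
```

```text
1 -40 686 [[-9.5, 20.3], [12.3, 26.7]]
1 -34 492 [[-9.1, 20.3], [12.2, 33.7]]
1 -28 445 [[-8.7, 20.3], [12.1, 33.6]]
1 -22 403 [[-8.8, 20.3], [12.2, 33.7]]
1 -16 345 [[-8.9, 20.4], [12.1, 33.6]]
1 -10 240 [[-8.9, 20.4], [12.1, 31.7]]
1 -4 37 [[-6.5, 20.4], [10.9, 24.1]]
-1 -40 694 [[-9.3, -27.6], [12.2, -21.3]]
-1 -34 484 [[-9.4, -34.6], [12.3, -21.2]]
-1 -28 442 [[-8.8, -34.5], [12.1, -21.2]]
-1 -22 398 [[-8.8, -34.7], [12.1, -21.3]]
-1 -16 358 [[-8.8, -34.5], [12.1, -21.2]]
-1 -10 240 [[-9.1, -32.7], [12.1, -21.2]]
-1 -4 40 [[-8.3, -21.5], [9.0, -21.2]]
```

```bash
python3 -m crank '{"delta_pos":[[0,0,-1],[0,0,-1],[0,0,-1],[0,0,-1],[0,0,-0.4],[0,0,-0.4],[0,0,-0.4],[0,0,-0.4],[0,0,-0.4],[0,0,-0.4],[0,0,-0.4],[0,0,0]],"turn":[[0,0,0],[0,0,0],[0,0,0],[0,0,0],[0,0,0],[0,0,0],[0,0,0],[0,0,0],[0,0,0],[0,0,0],[0,0,0],[0,0,0]]}'
```

```text
t: 5.03
position: [0.5358, -0.0045, 0.0944]
eef_rot: [-3.107, -0.463, 0.002]
force: [-0.3, 0.3, 0.1]
opening: 0.0421
grip_force: 0.0
```

```bash
python3 -m crank '{"delta_pos":[[0,0,-0.2],[0,0,-0.2],[0,0,-0.1],[0,0,-0.1],[0,0,0]],"turn":[[0,0,0],[0,0,0],[0,0,0],[0,0,0],[0,0,0]]}'
python3 - <<'E'
from h import *
where();im,d=shot('scene','s2');P=pts('scene',d);H=P[...,2];bx,by=w2b(P)
m=(bx>.03)&(bx<.1)&(abs(by)<.12)&(H>.07)&(H<.16);print(np.polyfit(bx[m],H[m],1))
E
```

```text
t: 5.65
position: [0.5362, -0.0045, 0.0833]
eef_rot: [-3.107, -0.463, -0.001]
force: [-1.1, -0.8, 1.5]
opening: 0.0412
grip_force: 0.8
t 5.65 pos [ 0.5362 -0.0045  0.0833] box mm [ 5.  71.4] F [-1.1 -0.8  1.5] op 0.0412 grip 0.8148364908993244
tool y -73.03291976698513 tool z [ 0.  0. -1.]
[0.00735986 0.08490956]
```

```bash
python3 -m crank '{"delta_pos":[[0,0,-0.1],[0,0,-0.1],[0,0,0],[0,0,0]],"turn":[[0,0,0],[0,0,0],[0,0,0],[0,0,0]]}'
```

```text
t: 6.2
position: [0.5363, -0.0045, 0.083]
eef_rot: [3.107, 0.463, 0.005]
force: [-12.8, -1.0, 30.0]
opening: 0.042
grip_force: 14.8
```

```bash
python3 -m crank '{"delta_pos":[[0,0,0.3],[0,0,1],[0,0,1],[0,0,1],[0,0,1],[-0.64,-0.82,0],[-0.64,-0.82,0],[-0.64,-0.82,0],[-0.64,-0.82,0],[-0.64,-0.82,0],[-0.64,-0.82,0],[0,0,0],[0,0,0]],"turn":[[0,0,0],[0,0,0],[0,0,0],[0,0,0],[0,0,0],[0,0,0],[0,0,0],[0,0,0],[0,0,0],[0,0,0],[0,0,0],[0,0,0],[0,0,0]]}'
python3 - <<'E'
from h import *
s,M=where();im,d=shot('wrist','w3');T=np.eye(4);T[:3,:3]=M;T[:3,3]=s['position'];P=pts('wrist',d,T@np.array(calibration('wrist')['mount']));H=P[...,2];bx,by=w2b(P)
m=(bx>.03)&(bx<.11)&(by>-.1)&(by<.1)&(H>.07)&(H<.16);print('lid',np.polyfit(bx[m],H[m],1))
m=(abs(H-.137)<.006)&(abs(bx+.075)<.02)&(abs(by+.028)<.025);print('tab',m.sum(),bx[m].mean(),by[m].mean(),bx[m].min())
E
```

```text
t: 7.82
position: [0.4592, -0.1031, 0.1652]
eef_rot: [-3.107, -0.462, -0.0]
force: [-0.2, 0.2, 0.2]
opening: 0.0418
grip_force: 0.0
t 7.825 pos [ 0.4592 -0.1031  0.1652] box mm [-97.4  -0.4] F [-0.2  0.2  0.2] op 0.0418 grip 0.0
tool y -73.07187118788862 tool z [ 0.  0. -1.]
lid [-0.00256256  0.08440021]
tab 835 -0.07394382491393224 -0.027441076922398472 -0.07857647737773765
```

View pics/w3.png

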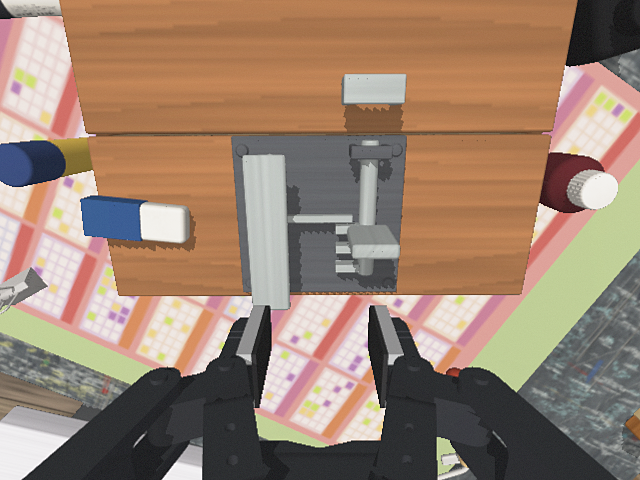

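The lid is shut (slope about 0). The tab is at (373,240), the catch bar is at (268,230), and the fingers line up with both. Next I'll press the catch.

```bash
python3 -m crank '{"delta_pos":[[0,0,-0.8],[0,0,-0.8],[0,0,-0.6],[0,0,-0.2],[0,0,-0.2],[0,0,-0.2],[0,0,-0.2],[0,0,0],[0,0,0]],"turn":[[0,0,0],[0,0,0],[0,0,0],[0,0,0],[0,0,0],[0,0,0],[0,0,0],[0,0,0],[0,0,0]]}'
```

```text
t: 9.0
position: [0.4593, -0.103, 0.107]
eef_rot: [3.107, 0.464, 0.002]
force: [-8.0, 0.8, 16.0]
opening: 0.0422
grip_force: 8.0
```

```bash
python3 -m crank '{"delta_pos":[[0.143,0.044,0],[0.143,0.044,0],[0.143,0.044,0],[0.143,0.044,0],[0.143,0.044,0],[0.143,0.044,0],[0.143,0.044,0],[0.143,0.044,0],[0.143,0.044,0]],"turn":[[0,0,0],[0,0,0],[0,0,0],[0,0,0],[0,0,0],[0,0,0],[0,0,0],[0,0,0],[0,0,0]]}'
python3 -c "from h import *;where()"
```

```text
t: 10.12
position: [0.4839, -0.0958, 0.1071]
eef_rot: [3.106, 0.462, -0.002]
force: [-16.3, -4.7, 18.8]
opening: 0.0419
grip_force: 9.8
t 10.125 pos [ 0.4839 -0.0958  0.1071] box mm [-71.7  -0.6] F [-16.3  -4.7  18.8] op 0.0419 grip 9.783794593677158
tool y -73.06891638654415 tool z [-0.001 -0.002 -1.   ]
```

```bash
python3 -m crank '{"delta_pos":[[0.143,0.044,0],[0.143,0.044,0],[0.143,0.044,0],[0.143,0.044,0],[0.143,0.044,0],[0.05,0.015,0],[0,0,0]],"turn":[[0,0,0],[0,0,0],[0,0,0],[0,0,0],[0,0,0],[0,0,0],[0,0,0]]}'
python3 -c "from h import *;where()"
```

```text
t: 11.0
position: [0.4993, -0.0911, 0.1069]
eef_rot: [3.106, 0.462, -0.002]
force: [-12.9, -3.2, 17.0]
opening: 0.0418
grip_force: 9.2
t 11.0 pos [ 0.4993 -0.0911  0.1069] box mm [-55.6  -0.6] F [-12.9  -3.2  17. ] op 0.0418 grip 9.204900464974344
tool y -73.06192039010658 tool z [-0.001 -0.002 -1.   ]
```

Not yet at the stop, because the force hasn't risen. I'll push a bit more.

```bash
python3 -m crank '{"delta_pos":[[0.07,0.022,0],[0.07,0.022,0],[0,0,0]],"turn":[[0,0,0],[0,0,0],[0,0,0]]}'
python3 -c "from h import *;where()"
```

```text
t: 11.38
position: [0.5005, -0.0907, 0.1069]
eef_rot: [3.105, 0.461, -0.007]
force: [-23.4, -6.1, 21.8]
opening: 0.042
grip_force: 13.8
t 11.375 pos [ 0.5005 -0.0907  0.1069] box mm [-54.3  -0.6] F [-23.4  -6.1  21.8] op 0.042 grip 13.849254241213202
tool y -73.1123413484011 tool z [-0.004 -0.003 -1.   ]
```

The force has risen at the expected stop position. I'll ease off and lift.

```bash
python3 -m crank '{"delta_pos":[[-0.1,-0.03,0],[0,0,0.2],[0,0,0.3],[-0.2,-0.06,0.3],[0,0,1],[0,0,1],[0,0,1],[-1,-0.3,0.5],[-1,-0.3,0],[0,0,0],[0,0,0]],"turn":[[0,0,0],[0,0,0],[0,0,0],[0,0,0],[0,0,0],[0,0,0],[0,0,0],[0,0,0],[0,0,0],[0,0,0],[0,0,0]]}'
python3 - <<'E'
from h import *
s,M=where();im,d=shot('wrist','w4');T=np.eye(4);T[:3,:3]=M;T[:3,3]=s['position'];P=pts('wrist',d,T@np.array(calibration('wrist')['mount']));H=P[...,2];bx,by=w2b(P)
m=(abs(H-.137)<.006)&(bx<-.015)&(bx>-.1)&(abs(by+.028)<.025);print('tab',m.sum(),bx[m].mean(),by[m].mean())
m=(bx<-.04)&(bx>-.1)&(abs(by-.028)<.007)&(H<.13);print('catch z',np.median(H[m]))
m=(bx>.03)&(bx<.11)&(abs(by)<.1)&(H>.07)&(H<.16);print('lid',np.polyfit(bx[m],H[m],1))
E
```

```text
t: 12.75
position: [0.4577, -0.1032, 0.1914]
eef_rot: [3.107, 0.463, 0.001]
force: [-0.1, 0.6, 0.1]
opening: 0.0416
grip_force: 0.0
t 12.75 pos [ 0.4577 -0.1032  0.1914] box mm [-98.9  -0. ] F [-0.1  0.6  0.1] op 0.0416 grip 0.0
tool y -73.04093413197081 tool z [ 0.001 -0.    -1.   ]
tab 708 -0.03832728153582401 -0.02745900647421125
catch z 0.1161927928228758
lid [-0.00280382  0.08446146]
```

View pics/w4.png

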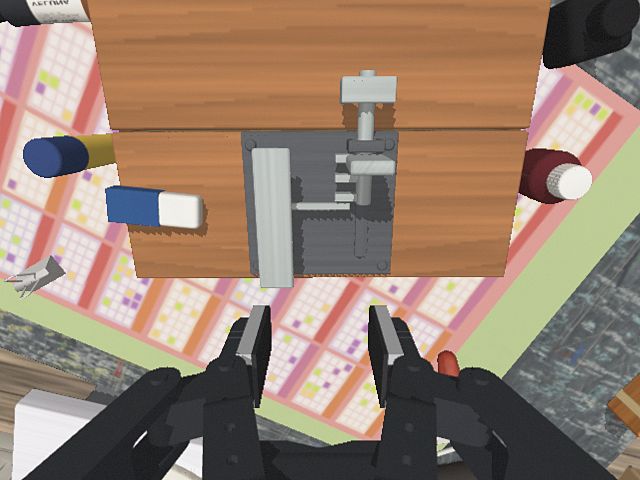

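The bolt tip is under the keeper at (368,75). The tooth sits behind the last lug at (340,206), the tab has travelled 35.6 mm, and the catch is up.

```bash
python3 -c "from rig import *;print(sign_off())"
```

```text
the job is handed in; nothing more can be done
None
```

I pushed the lid shut, slid the bolt home (35.6 of 36 mm measured) with the catch held down, and saw the catch spring back up to lock it. The job is handed in; the sign-off gave no verdict.

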